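Unscrew the cap of the taller bench pot

TASK

Open the taller of the two screw-top pots that are bolted to the bench: turn its cap counter-clockwise (seen from above) until the thread lets go, lift the cap straight off, and set it down gently, top side up, on the black rubber pad. Leave the shorter pot closed and its cap as it is.

Things in the scene. Friction and masses are not known exactly. Their poses are not given: they have to be found in the camera images.
- tall_pot_cap_center (a point): Centre (half-way up) of the taller pot's cap: dark fluted round cap, 48 mm across, 40 mm tall, thin bright disc on top, z up; grip it across any diameter. Its rim is 85 mm, its top 125 mm above the bench. Turns easily, hardly rising; held by a coarse thread until turned 50 to 70 deg counter-clockwise from above (start varies), free from 70 to 115 deg: one twist of 80 deg does it.
- tall_pot: The taller grey round pot, 46 mm across, fixed to the bench by a dark 68 mm foot disc; the cap sits on its shoulder 85 mm above the bench, over a neck 26 mm high, so the freed cap must rise straight up 26 mm to clear it. Origin on the bench at the pot's axis, z up. Both pots look alike but for height and may stand in either place.
- short_pot_cap_center (a point): Centre of the same kind of cap on the shorter pot, whose shoulder is only 40 mm (cap top 80 mm) above the bench. To be left on.
- pad_center (a point): Centre of the upper face of a fixed flat black rubber pad, 130 x 130 mm and 9 mm thick (upper face 9 mm above the bench), no rim, x and y along its edges, z up.
There are look-alikes about, which are no part of the job. What is shaped like the part that bears tall_pot_cap_center but yellow is not meant.

How it is judged:
By the outcome, as a careful person would: the job done as asked, in the order asked, and still so for the second after the job is handed in, with the robot touching nothing.
It also fails if it takes over 45 s, if anything falls off the work surface, if the arm or the gripper's body presses on something with over 40 N, if the wrist force passes 120 N, or if a joint passes its speed limit or range.

ROBOT

A 7-joint arm with a two-finger parallel gripper is mounted at the origin on a cart in front of the work surface, level with it; the furniture and walls round the work are solid. World frame = base frame: x ahead of the robot, y to its left, z up, the work surface at z = 0. Lengths are in m, angles in rad, forces in N, time in s.
With the tool pointing down it reaches from about 0.35 to 0.9 m from the base axis. Payload 8.1 kg.
Tool frame: the origin (TCP) lies midway between the tips of the shut fingers; the grasp point (between the pads) lies 19 mm behind it; z points along the fingers, y is the line along which they close (so a half turn about z gives the same grasp; the last joint's range is limited). The gripper opens to 92 mm and grips with 3 to 60 N. Pads are 19 mm wide; open, the fingers measure 130 mm over their backs; the gripper's body (75 mm by 190 mm) begins 47 mm behind the grasp point.
Start: joints at [-1.236, 0.434, 0.025, 1.573, -0.012, 1.134, -0.075], TCP at [0.265, 0.566, 0.227] pointing down, gripper open.
Joint ranges: [-2.62, 2.62], [-0.44, 2.09], [-1.27, 1.32], [0.08, 2.57], [-1.32, 4.46], [0.12, 2], [-2.74, 2.74]. Speed limits (rad/s): [2.22, 2.22, 3.01, 3.01, 3.14, 3.14, 3.14].

INTERFACE

Orientations are given as a unit quaternion [w, x, y, z].
In Python, from workcell import bot, eyes, order gives the robot as it stands.
- The arm moves only by the tool arm_command, never from a script. Its argument "deltas" is a list of rows, each a list of 4 numbers: the shift along the tool's x, y, z as a fraction of full scale, then the turn about the tool's z as a fraction of full scale. A call has 1 to 12 rows; each row is the pose to reach, as a shift and turn from the pose commanded when the call began, along the tool's axes at that moment, turning the shorter way round; what a row does not reach only later rows make up. Full scale, the value 1, is 0.5 m for a shift and 180 degrees for a turn. A row lasts 1/10 s, in which the tool goes at most 50 mm and 8.59 degrees, less where a joint would pass 70% of its speed; a pose out of reach is approached as far as the arm can. A call with a number of a shift or a turn outside -1 to 1 is refused whole. A call with a gripper value outside its range is refused whole. "gripper" is the gripper's target within -1 to 1 (shut at 1, half-way at 0, fully open at -1), set as the call begins (left out, the last holds). The fingers move at their own pace and stop on an object; "grip_force" is the grip in N (left out, the last holds). Time passes only in rows, so rows that repeat a pose let the fingers close. It gives the time, the measured TCP pose, the force, the opening and the grip force at its end, in the units of the state.
- bot.observe(): the state, without advancing time (a new reading comes with each control period).
- eyes.capture(name): name is "scene" or "top" or "wrist"; returns (picture, depth): 384x512x3 uint8, blue, green, red; 384x512 float32, m along the optical axis (not along the pixel's ray), 0 where there is no reading.
- eyes.camera_info(name): a dict with "fx", "fy", "cx", "cy" (pixels), "k1" (the pictures are not rectified: a ray, as slopes to the right and down, at radius r is drawn at 1 + k1 r^2 times it, then the intrinsics apply), "world_from_camera" (4x4, takes a point from camera to world coordinates). Camera axes: x right, y up, looking along -z (the intrinsics and any distortion apply to the point x, -y, -z); pixel columns grow to the right and rows downward; lengths in m; the calibration is good to about 2 mm. A picture is of the moment at which its call begins: read the wrist's pose just before it. camera_info takes no time and is no camera call; for the wrist camera it gives the pose at the moment of the call.
- order.hand_in(): hands the job in; it is judged then, once.
The state is a dict: "clock": time; "qpos": joint angles; "qd": joint speeds; "joint_torque": joint torques, N m; "position": TCP position; "orientation": TCP orientation; "wrist_force": force on the tool from outside, world axes, zero at the start; "moment": the same for the moment, N m; "opening": finger opening in m; "grip_force": force on a finger pad.
Only numpy, scipy, OpenCV 4.12 (cv2) and the standard library are available. Lean on these libraries where they do the work, as an engineer would, in place of code of your own. Each camera call takes 0.05 s, during which the arm holds its last target. There are 200 camera calls.

## Working session

There is one attempt and no reset: what is moved stays moved. The work goes in short steps, Python scripts to look and compute and a tool call to move; the robot and the scene stay as the last step left them, time stands still between calls to the robot, and variables do not carry over. Pictures are saved under pics/ and viewed, at most 10 in all, crops included, and the job is handed in when it is done.

Besides the shell and the picture viewer there is one more tool, called after "Emit:" by a JSON object that holds its "op" and its "data", one argument or row to a line. arm_command: Moves the arm, as the interface text tells. Its arguments: {"type":"object","properties":{"deltas":{"type":"array"},"gripper":{"type":"number"},"grip_force":{"type":"number"}},"required":["deltas"]}

```bash
mkdir -p pics; cat > h.py <<'E'
import numpy as np, cv2
from workcell import bot, eyes, order
def pts(name, depth, uv, info=None):
    c=info or eyes.camera_info(name); uv=np.float64(uv).reshape(-1,2)
    K=np.array([[c['fx'],0,c['cx']],[0,c['fy'],c['cy']],[0,0,1.]])
    r=cv2.undistortPoints(uv.reshape(-1,1,2),K,np.array([c['k1'],0,0,0,0.])).reshape(-1,2)
    d=np.c_[r[:,0],-r[:,1],-np.ones(len(r))]; T=np.array(c['world_from_camera'])
    return d@T[:3,:3].T, T[:3,3]
def onplane(name,uv,z):
    d,o=pts(name,None,uv); return o+d*((z-o[2])/d[:,2])[:,None]
def cloud(name,depth,uv):
    uv=np.int32(uv).reshape(-1,2); d,o=pts(name,None,uv); return o+d*depth[uv[:,1],uv[:,0]][:,None]
E
python3 - <<'E'
from h import *
for n in ("scene","top"):
    p,d=eyes.capture(n); cv2.imwrite(f"pics/{n}0.png",p); np.save(f"{n}0.npy",d)
    print(n,{k:np.round(v,3).tolist() for k,v in eyes.camera_info(n).items()})
print(bot.observe())
E
```

```text
scene {'fx': 420.866, 'fy': 420.866, 'cx': 259.481, 'cy': 192.614, 'k1': -0.038, 'world_from_camera': [[-0.643, 0.33, -0.691, -0.379], [-0.766, -0.246, 0.594, 0.859], [0.026, 0.911, 0.411, 0.619], [0.0, 0.0, 0.0, 1.0]]}
top {'fx': 390.344, 'fy': 390.344, 'cx': 254.804, 'cy': 193.427, 'k1': -0.084, 'world_from_camera': [[0.012, 0.991, -0.133, 0.379], [-1.0, 0.014, 0.019, 0.145], [0.021, 0.133, 0.991, 1.173], [0.0, 0.0, 0.0, 1.0]]}
{'clock': 0.1, 'qpos': array([-1.23561554,  0.43515969,  0.02499364,  1.57402177, -0.0115726 ,
        1.13400994, -0.07510609]), 'qd': array([-1.96701767e-04, -1.72771255e-03,  4.35815915e-04, -2.87763288e-03,
       -1.47828800e-06,  2.30946986e-04,  8.36283388e-04]), 'joint_torque': array([ 3.36213088e-03, -6.69124961e+01,  9.87906530e-01, -3.15141106e+01,
       -6.05852623e-02,  3.74337821e-02,  3.64551533e-05]), 'position': array([0.26482475, 0.56560027, 0.22601368]), 'orientation': array([-7.62700611e-05,  2.17186710e-01,  9.76129809e-01, -7.23203544e-04]), 'wrist_force': array([ 0.06640044, -0.06799537, -0.13848652]), 'moment': array([0.02751966, 0.00147907, 0.0569116 ]), 'grip_force': 0.0, 'opening': 0.09158809333083331}
```

View pics/scene0.png

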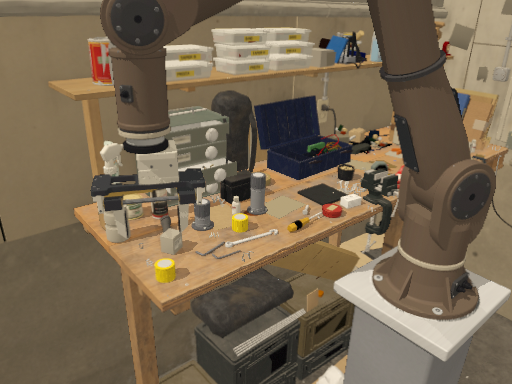

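View pics/top0.png

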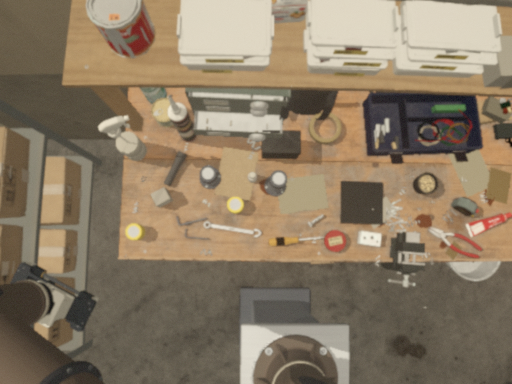

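Scene picture: the taller pot is at (258,190) and the shorter at (202,213); in the top view they are at (277,183) and (209,176). The black pad is at top (361,202). The look-alikes are the yellow caps at top (236,205) and (134,232), and a small white item stands beside the tall pot at (252,177). The candidates for the cap are therefore (277,183), (209,176) and the two yellow ones. I choose the dark, taller one at (277,183) and check it in a crop.

```bash
python3 - <<'E'
from h import *
t=cv2.imread("pics/top0.png"); s=cv2.imread("pics/scene0.png"); d=np.load("top0.npy")
a=cv2.resize(t[150:230,190:400],None,fx=3.8,fy=3.8,interpolation=cv2.INTER_CUBIC)
b=cv2.resize(s[160:240,180:390],None,fx=3.4,fy=3.4,interpolation=cv2.INTER_CUBIC)
b=cv2.copyMakeBorder(b,0,0,0,a.shape[1]-b.shape[1],cv2.BORDER_CONSTANT)
cv2.imwrite("pics/crop.png",np.vstack([a,b]))
# top-face by height from depth
vv,uu=np.mgrid[150:235,120:400]; uv=np.c_[uu.ravel(),vv.ravel()]; P=cloud("top",d,uv)
for nm,(u,v) in dict(tall=(277,183),short=(209,176),pad=(361,202),small=(252,177)).items():
    m=(np.hypot(uv[:,0]-u,uv[:,1]-v)<16); Q=P[m]; print(nm,'zmax',np.percentile(Q[:,2],[50,90,98,100]).round(3))
for nm,(u,v),z0,z1 in (("tall",(277,183),.115,.135),("short",(209,176),.07,.09)):
    m=(np.hypot(uv[:,0]-u,uv[:,1]-v)<18)&(P[:,2]>z0)&(P[:,2]<z1)
    Q=P[m]; c,r=cv2.minEnclosingCircle(np.float32(Q[:,:2])); print(nm,m.sum(),Q.mean(0).round(4),np.round(c,4),r, uv[m].mean(0))
g=t.max(axis=2); m=np.uint8(g<50); m[:170]=0;m[235:]=0;m[:,:335]=0;m[:,388:]=0
n,l,st,ce=cv2.connectedComponentsWithStats(m); k=1+st[1:,4].argmax(); print(st[k],ce[k])
cn=cv2.findContours(np.uint8(l==k),0,2)[0][0]; bx=cv2.boxPoints(cv2.minAreaRect(cn)); print(onplane("top",bx,.009).round(4), onplane("top",ce[k],.009))
# everything tall around pots/pad
m=(P[:,2]>.015); 
n,l,st,ce=cv2.connectedComponentsWithStats(np.uint8(m.reshape(vv.shape)))
for k in range(1,n):
    if st[k,4]>15: q=P[l.ravel()==k]; print(ce[k]+[120,150],st[k,4],q.min(0).round(3),q.max(0).round(3))
E
```

```text
tall zmax [0.006 0.127 0.128 1.173]
short zmax [0.004 0.081 0.083 1.173]
pad zmax [0.01  0.012 0.014 1.173]
small zmax [1.000e-03 1.200e-02 6.000e-02 1.173e+00]
tall 245 [0.562  0.0632 0.1252] [0.5629 0.0629] 0.024311665445566177 [277.86122449 178.53469388]
short 230 [0.5818 0.2608 0.0798] [0.5825 0.2616] 0.024681508541107178 [207.18695652 173.37391304]Traceback (most recent call last):
  File "<stdin>", line 15, in <module>
ValueError: attempt to get argmax of an empty sequence
```

View pics/crop.png

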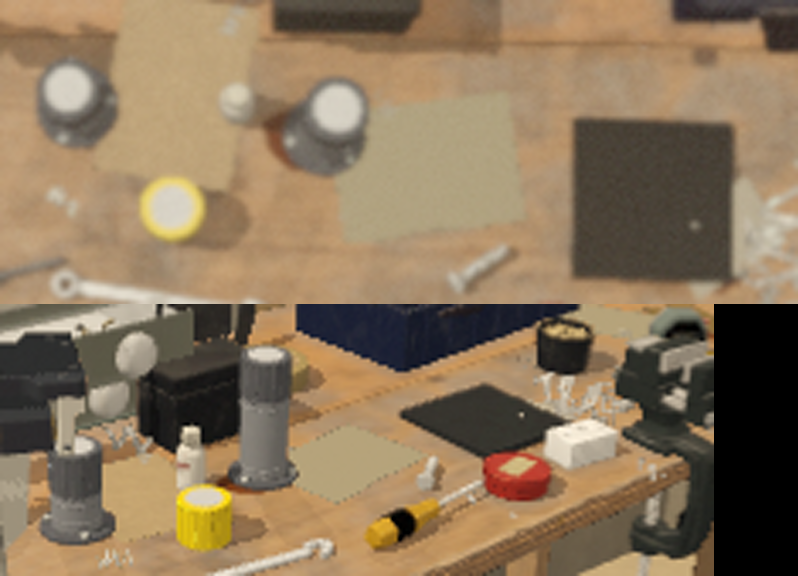

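The crop confirms it: the dark cap with a bright disc on the tall pot, cap top at z ≈ 0.125, centre about (0.5625, 0.063). There is a small white bottle to its left, and a small speck on the pad at about top pixel (373,209).

```bash
python3 - <<'E'
from h import *
t=cv2.imread("pics/top0.png"); d=np.load("top0.npy")
m=np.uint8(t.max(axis=2)<80); m[:170]=0;m[235:]=0;m[:,:335]=0;m[:,388:]=0
n,l,st,ce=cv2.connectedComponentsWithStats(m); k=1+st[1:,4].argmax(); print(st[k],ce[k])
cn=cv2.findContours(np.uint8(l==k),0,2)[0][0]; bx=cv2.boxPoints(cv2.minAreaRect(cn)); print(onplane("top",bx,.009).round(4), onplane("top",ce[k],.009), onplane("top",[373,209],.012))
vv,uu=np.mgrid[80:262,120:470]; uv=np.c_[uu.ravel(),vv.ravel()]; P=cloud("top",d,uv)
P[d[uv[:,1],uv[:,0]]==0]=0
for h in (.015,.05,.1):
  n,l,st,ce=cv2.connectedComponentsWithStats(np.uint8((P[:,2]>h).reshape(vv.shape)))
  print(h)
  for k in range(1,n):
    if st[k,4]>10: q=P[l.ravel()==k]; print((ce[k]+[120,80]).round(),st[k,4],q.min(0).round(3),q.max(0).round(3))
o=bot.observe(); from scipy.spatial.transform import Rotation as R
q=o['orientation']; print(R.from_quat(q[[1,2,3,0]]).as_matrix().round(3))
print(np.array(eyes.camera_info('wrist')['world_from_camera']).round(3))
E
```

```text
[ 342  182   40   41 1571] [361.32081477 202.14513049]
[[ 0.5747 -0.142   0.009 ]
 [ 0.5767 -0.2636  0.009 ]
 [ 0.454  -0.2598  0.009 ]
 [ 0.4528 -0.1399  0.009 ]] [[ 0.51372038 -0.20041345  0.009     ]] [[ 0.4929412  -0.23509516  0.012     ]]
0.015
[304. 111.] 16073 [ 0.622 -0.552  0.015] [0.857 0.459 0.41 ]
[129. 114.] 568 [0.666 0.437 0.015] [0.772 0.504 0.271]
[131. 146.] 564 [0.63  0.457 0.016] [0.694 0.509 0.209]
[175. 167.] 292 [0.556 0.331 0.015] [0.659 0.397 0.033]
[208. 175.] 276 [0.558 0.237 0.015] [0.607 0.284 0.086]
[277. 181.] 325 [0.539 0.041 0.015] [0.586 0.087 0.131]
[252. 177.] 76 [0.57  0.121 0.015] [0.595 0.148 0.064]
[426. 183.] 440 [ 0.539 -0.427  0.016] [ 0.604 -0.361  0.053]
[161. 197.] 273 [0.491 0.37  0.015] [0.546 0.429 0.057]
[235. 205.] 217 [0.475 0.161 0.016] [0.521 0.205 0.045]
[462. 205.] 231 [ 0.477 -0.539  0.015] [ 0.53  -0.482  0.067]
[395. 202.] 25 [ 0.504 -0.317  0.015] [ 0.523 -0.287  0.036]
[395. 211.] 42 [ 0.478 -0.316  0.015] [ 0.499 -0.283  0.041]
[448. 216.] 11 [ 0.467 -0.477  0.017] [ 0.479 -0.454  0.023]
[398. 222.] 52 [ 0.444 -0.335  0.01
[... 1311 characters left out ...]
 0.052] [ 0.428 -0.282  0.114]
0.1
[284.  95.] 7669 [ 0.675 -0.334  0.1  ] [0.826 0.458 0.41 ]
[126. 111.] 383 [0.666 0.437 0.1  ] [0.772 0.495 0.271]
[179. 116.] 566 [0.693 0.304 0.101] [0.741 0.353 0.319]
[465. 116.] 17 [ 0.745 -0.5    0.101] [ 0.779 -0.485  0.119]
[127. 142.] 330 [0.63  0.459 0.1  ] [0.694 0.509 0.209]
[462. 138.] 32 [ 0.68  -0.496  0.101] [ 0.719 -0.456  0.121]
[278. 179.] 262 [0.539 0.041 0.1  ] [0.586 0.087 0.131]
[413. 247.] 294 [ 0.357 -0.349  0.1  ] [ 0.421 -0.282  0.114]
[[-0.906  0.424 -0.   ]
 [ 0.424  0.906 -0.001]
 [-0.    -0.001 -1.   ]]
[[ 0.424 -0.871 -0.249  0.198]
 [ 0.906  0.407  0.117  0.597]
 [-0.001 -0.275  0.961  0.384]
 [ 0.     0.     0.     1.   ]]
```

Emit:
{"op": "arm_command", "data": {
  "deltas": [
    [-0.09,-0.06,0,0.02],
    [-0.18,-0.12,0,0.04],
    [-0.27,-0.18,0,0.06],
    [-0.36,-0.24,0,0.08],
    [-0.45,-0.3,0,0.097],
    [-0.54,-0.36,0,0.097],
    [-0.63,-0.43,0,0.097],
    [-0.72,-0.49,0,0.097],
    [-0.81,-0.55,0,0.097],
    [-0.89,-0.61,0,0.097],
    [-0.965,-0.658,0,0.097],
    [-0.965,-0.658,0,0.097]
  ],
  "gripper": -1
}}

```text
clock: 1.3
position: [0.5635, 0.0595, 0.2266]
orientation: [0.0, 0.364, 0.931, -0.001]
wrist_force: [0.8, 0.3, 0.4]
opening: 0.0914
grip_force: 0.0
```

```bash
cat >> h.py <<'E'
from scipy.spatial.transform import Rotation as R
def tool():
    o=bot.observe(); q=o['orientation']; M=R.from_quat(q[[1,2,3,0]]).as_matrix()
    print('t',round(o['clock'],2),'pos',o['position'].round(4),'y-axis deg',np.degrees(np.arctan2(M[1,1],M[0,1])).round(1),'q',o['qpos'].round(2),'F',o['wrist_force'].round(1),'M',o['moment'].round(2),'open',o['opening'],'g',o['grip_force'])
    return o['position'],M
E
python3 - <<'E'
from h import *
tool()
i=eyes.camera_info('wrist'); p,d=eyes.capture('wrist'); cv2.imwrite('pics/w1.png',p); np.save('w1.npy',d)
pos,M=tool()
vv,uu=np.mgrid[0:384,0:512]; uv=np.c_[uu.ravel(),vv.ravel()]; P=cloud('wrist',d,uv)
m=(abs(P[:,2]-.125)<.006)&(np.hypot(P[:,0]-.5625,P[:,1]-.063)<.04)
Q=P[m]; c,r=cv2.minEnclosingCircle(np.float32(Q[:,:2])); print(m.sum(),Q.mean(0),c,r,uv[m].mean(0))
# bright disc
b=np.uint8((p.min(axis=2)>120).ravel()&m).reshape(384,512); n,l,st,ce=cv2.connectedComponentsWithStats(b); k=1+st[1:,4].argmax()
print(st[k],onplane('wrist',ce[k],.125))
dw=np.array([.5625,.063,.112-.019])-pos; print('tool delta/0.5',(M.T@dw/.5).round(4))
E
```

```text
t 1.3 pos [0.5635 0.0595 0.2266] y-axis deg 47.3 q [-0.43  0.34  0.31  1.74 -0.12  1.08  0.74] F [0.8 0.3 0.4] M [ 0.01 -0.01  0.01] open 0.09141038557226969 g 0.0
t 1.35 pos [0.5657 0.0542 0.2268] y-axis deg 47.0 q [-0.43  0.34  0.32  1.74 -0.11  1.08  0.75] F [ 2.1 -5.2  1.1] M [-0.33 -0.16  0.04] open 0.09174300195937837 g 0.0
1845 [0.56583321 0.05705065 0.12498092] (0.5664577484130859, 0.05629667639732361) 0.024150818586349487 [257.36260163 187.13224932]
[240 173  35  35 931] [[0.56765584 0.05464844 0.125     ]]
tool delta/0.5 [0.0178 0.009  0.2675]
```

View pics/w1.png

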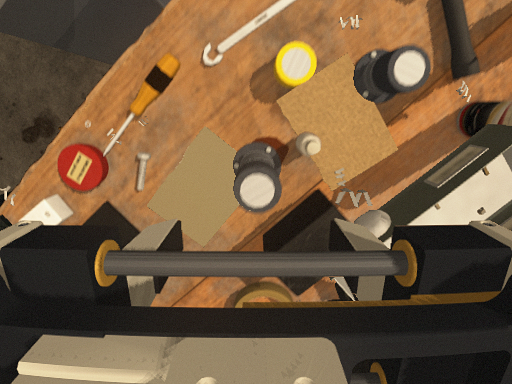

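The wrist picture shows the tall pot's cap at (258,187), the small bottle at (308,145), the short pot at (408,68) and a yellow cap at (296,63). The arm was still overshooting when it was taken, so I'll settle and measure again.

Emit:
{"op": "arm_command", "data": {
  "deltas": [
    [0,0,0,0],
    [0,0,0,0],
    [0,0,0,0],
    [0,0,0,0]
  ]
}}

```text
clock: 1.75
position: [0.562, 0.065, 0.2267]
orientation: [-0.0, 0.362, 0.932, 0.0]
wrist_force: [-0.0, 0.4, 0.3]
opening: 0.092
grip_force: 0.0
```

```bash
cat > m.py <<'E'
from h import *
p,d=eyes.capture('wrist'); pos,M=tool()
vv,uu=np.mgrid[0:384,0:512]; uv=np.c_[uu.ravel(),vv.ravel()]; P=cloud('wrist',d,uv)
m=(abs(P[:,2]-.125)<.006)&(np.hypot(P[:,0]-.5625,P[:,1]-.063)<.04)
Q=P[m]; c,r=cv2.minEnclosingCircle(np.float32(Q[:,:2])); print(m.sum(),Q.mean(0),c,r)
b=np.uint8((p.min(axis=2)>120).ravel()&m).reshape(384,512); n,l,st,ce=cv2.connectedComponentsWithStats(b); k=1+st[1:,4].argmax()
e=onplane('wrist',ce[k],.125)[0]; print(st[k],e)
dw=np.array([e[0],e[1],.112-.019])-pos; print('tool delta/0.5',(M.T@dw/.5).round(4))
E
python3 m.py
```

```text
t 1.8 pos [0.5621 0.0648 0.2267] y-axis deg 47.6 q [-0.44  0.34  0.31  1.74 -0.12  1.08  0.74] F [ 0.1 -0.6 -0.6] M [ 0.01 -0.04  0.01] open 0.09157601899873129 g 0.0
1831 [0.56355951 0.06256678 0.12488772] (0.5643582344055176, 0.06176309287548065) 0.024174926802515984
[237 177  35  33 889] [0.56447744 0.06166845 0.125     ]
tool delta/0.5 [-0.0079 -0.0014  0.2675]
```

Emit:
{"op": "arm_command", "data": {
  "deltas": [
    [-0.006,-0.001,0.05,0],
    [-0.006,-0.001,0.1,0],
    [-0.006,-0.001,0.15,0],
    [-0.006,-0.001,0.19,0],
    [-0.006,-0.001,0.22,0],
    [-0.006,-0.001,0.245,0],
    [-0.006,-0.001,0.26,0],
    [-0.006,-0.001,0.267,0],
    [-0.006,-0.001,0.267,0],
    [-0.006,-0.001,0.267,0],
    [-0.006,-0.001,0.267,0]
  ]
}}

```text
clock: 2.9
position: [0.5648, 0.0612, 0.0939]
orientation: [0.0, 0.363, 0.932, 0.0]
wrist_force: [0.2, 0.1, 0.9]
opening: 0.0918
grip_force: 0.0
```

Emit:
{"op": "arm_command", "data": {
  "deltas": [
    [0,0,0,0],
    [0,0,0,0],
    [0,0,0,0],
    [0,0,0,0],
    [0,0,0,0],
    [0,0,0,0],
    [0,0,0,0],
    [0,0,0,0]
  ],
  "gripper": 1,
  "grip_force": 30
}}

```text
clock: 3.7
position: [0.5643, 0.0611, 0.0932]
orientation: [-0.0, 0.363, 0.932, 0.0]
wrist_force: [1.0, 0.1, 1.1]
opening: 0.0476
grip_force: 30.0
```

```bash
python3 -c "
from h import *
tool()"
```

```text
t 3.7 pos [0.5643 0.0611 0.0932] y-axis deg 47.5 q [-0.39  0.49  0.27  1.88 -0.18  0.79  0.8 ] F [1.  0.1 1.1] M [-0.01 -0.04  0.02] open 0.04762821858644909 g 29.99993786215782
```

Emit:
{"op": "arm_command", "data": {
  "deltas": [
    [0,0,0,-0.03],
    [0,0,0,-0.07],
    [0,0,0,-0.11],
    [0,0,0,-0.15],
    [0,0,0,-0.19],
    [0,0,0,-0.23],
    [0,0,0,-0.27],
    [0,0,0,-0.31],
    [0,0,0,-0.35],
    [0,0,0,-0.39],
    [0,0,0,-0.43],
    [0,0,0,-0.46]
  ]
}}

```text
clock: 4.9
position: [0.5643, 0.0609, 0.0932]
orientation: [-0.0, -0.346, 0.938, -0.0]
wrist_force: [0.5, -0.9, -1.2]
opening: 0.0479
grip_force: 30.0
```

Emit:
{"op": "arm_command", "data": {
  "deltas": [
    [0,0,0,0],
    [0,0,0,0],
    [0,0,0,0],
    [0,0,0,0]
  ]
}}

```text
clock: 5.3
position: [0.5643, 0.0611, 0.0932]
orientation: [-0.0, -0.343, 0.939, -0.0]
wrist_force: [-0.3, -0.2, -0.8]
opening: 0.0477
grip_force: 30.0
```

```bash
python3 -c "
from h import *
tool()"
```

```text
t 5.3 pos [0.5643 0.0611 0.0932] y-axis deg 130.2 q [-0.12  0.49 -0.12  1.86  0.08  0.8   2.  ] F [-0.3 -0.2 -0.8] M [-0.02  0.04 -0.  ] open 0.047719270450049325 g 30.000092193949968
```

It has turned 82.7° counter-clockwise. I'll lift slowly and watch the force.

Emit:
{"op": "arm_command", "data": {
  "deltas": [
    [0,0,-0.004,0],
    [0,0,-0.008,0],
    [0,0,-0.012,0],
    [0,0,-0.016,0],
    [0,0,-0.02,0],
    [0,0,-0.02,0]
  ]
}}

```text
clock: 5.9
position: [0.5646, 0.0611, 0.1036]
orientation: [0.0, -0.344, 0.939, -0.0]
wrist_force: [0.2, -0.3, -0.7]
opening: 0.0477
grip_force: 30.0
```

Emit:
{"op": "arm_command", "data": {
  "deltas": [
    [0,0,-0.02,0],
    [0,0,-0.04,0],
    [0,0,-0.06,0],
    [0,0,-0.08,0],
    [0,0,-0.1,0],
    [0,0,-0.12,0],
    [0,0,-0.13,0],
    [0,0,-0.13,0],
    [0,0,-0.13,0]
  ]
}}

```text
clock: 6.8
position: [0.5642, 0.0611, 0.168]
orientation: [-0.0, -0.344, 0.939, 0.0]
wrist_force: [0.1, -0.1, -0.2]
opening: 0.048
grip_force: 30.0
```

```bash
python3 - <<'E'
from h import *
pos,M=tool()
a,_=eyes.capture('scene'); cv2.imwrite('pics/s2.png',cv2.resize(a[90:250,150:350],None,fx=3.5,fy=3.5))
dw=np.array([.512,-.185,pos[2]])-pos; print((M.T@dw/.5).round(4))
E
```

```text
t 6.8 pos [0.5642 0.0611 0.168 ] y-axis deg 130.3 q [-0.11  0.4  -0.12  1.78  0.06  0.96  2.01] F [ 0.1 -0.1 -0.2] M [ 0.1   0.05 -0.  ] open 0.04799596878013835 g 29.999927007593215
[ 3.976e-01 -3.082e-01  1.000e-04]
```

View pics/s2.png

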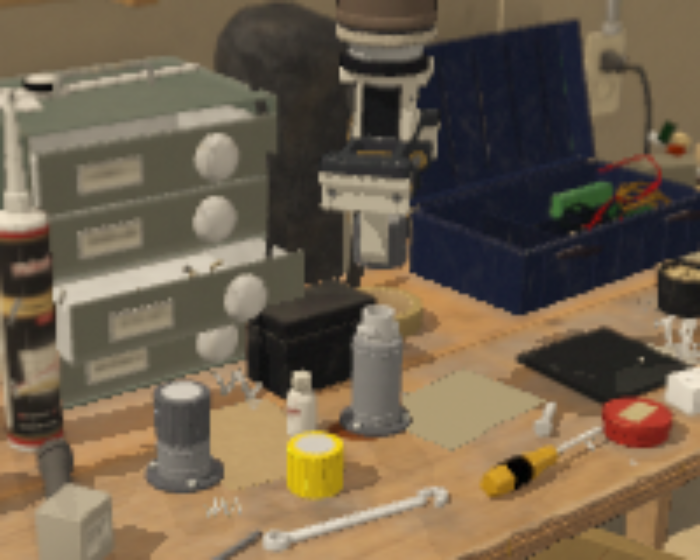

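The cap (in the gripper at about (380,245) in the crop) is off and the bare neck shows at (378,325). I'll carry it to the pad.

Emit:
{"op": "arm_command", "data": {
  "deltas": [
    [0.02,-0.015,0,0.01],
    [0.06,-0.046,0,0.02],
    [0.11,-0.085,0,0.04],
    [0.16,-0.124,0,0.05],
    [0.21,-0.163,0,0.06],
    [0.26,-0.201,0,0.08],
    [0.31,-0.24,0,0.1],
    [0.35,-0.271,0,0.1],
    [0.38,-0.294,0,0.1],
    [0.398,-0.308,0,0.1],
    [0.398,-0.308,0,0.1],
    [0.398,-0.308,0,0.1]
  ]
}}

```text
clock: 8.05
position: [0.512, -0.1843, 0.1681]
orientation: [-0.0, -0.193, 0.981, 0.0]
wrist_force: [0.4, 0.5, -1.3]
opening: 0.0479
grip_force: 30.0
```

Emit:
{"op": "arm_command", "data": {
  "deltas": [
    [0,0,0,0],
    [0,0,0,0],
    [0,0,0,0]
  ]
}}

```text
clock: 8.35
position: [0.5122, -0.1842, 0.1682]
orientation: [0.0, -0.194, 0.981, 0.0]
wrist_force: [0.5, 0.8, -1.0]
opening: 0.0476
grip_force: 30.0
```

```bash
python3 -c "
from h import *
tool()
p,d=eyes.capture('wrist'); cv2.imwrite('pics/w3.png',p)"
```

```text
t 8.35 pos [ 0.5122 -0.1842  0.1682] y-axis deg 112.3 q [ 0.24  0.36  0.01  1.85 -0.01  0.93  2.21] F [ 0.5  0.8 -1. ] M [ 0.06 -0.03  0.02] open 0.04763990282652817 g 29.9998545111157
```

View pics/w3.png

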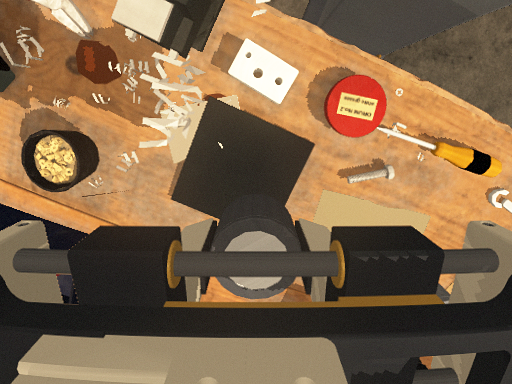

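The cap is held upright at (257,255), with the pad below it around (240,155); the speck at (220,145) is clear of the target. I'll descend, slowly at the end.

Emit:
{"op": "arm_command", "data": {
  "deltas": [
    [0,0,0.03,0],
    [0,0,0.08,0],
    [0,0,0.13,0],
    [0,0,0.18,0],
    [0,0,0.22,0],
    [0,0,0.25,0],
    [0,0,0.27,0],
    [0,0,0.28,0],
    [0,0,0.286,0],
    [0,0,0.29,0],
    [0,0,0.29,0],
    [0,0,0.29,0]
  ]
}}

```text
clock: 9.6
position: [0.5123, -0.1851, 0.0237]
orientation: [0.0, -0.193, 0.981, -0.0]
wrist_force: [-0.9, 0.2, -0.4]
opening: 0.0475
grip_force: 30.0
```

Emit:
{"op": "arm_command", "data": {
  "deltas": [
    [0,0,0.002,0],
    [0,0,0.004,0],
    [0,0,0.006,0],
    [0,0,0.008,0],
    [0,0,0.01,0],
    [0,0,0.01,0],
    [0,0,0.01,0]
  ]
}}

```text
clock: 10.3
position: [0.512, -0.185, 0.0182]
orientation: [-0.0, -0.193, 0.981, 0.0]
wrist_force: [-0.4, 0.1, -0.8]
opening: 0.0479
grip_force: 30.0
```

Emit:
{"op": "arm_command", "data": {
  "deltas": [
    [0,0,0.001,0],
    [0,0,0.002,0],
    [0,0,0.003,0],
    [0,0,0.003,0],
    [0,0,0.003,0]
  ]
}}

```text
clock: 10.8
position: [0.512, -0.185, 0.0172]
orientation: [0.0, -0.193, 0.981, -0.0]
wrist_force: [-1.4, 0.8, 5.1]
opening: 0.0477
grip_force: 30.0
```

It's in contact at about 5 N. I'll release and retreat.

Emit:
{"op": "arm_command", "data": {
  "deltas": [
    [0,0,0,0],
    [0,0,0,0],
    [0,0,0,0],
    [0,0,0,0],
    [0,0,0,0],
    [0,0,0,0],
    [0,0,0,0]
  ],
  "gripper": -0.6
}}

```text
clock: 11.5
position: [0.512, -0.185, 0.0167]
orientation: [-0.0, -0.193, 0.981, 0.0]
wrist_force: [0.6, 0.2, 0.3]
opening: 0.0733
grip_force: 0.0
```

Emit:
{"op": "arm_command", "data": {
  "deltas": [
    [0,0,-0.01,0],
    [0,0,-0.03,0],
    [0,0,-0.06,0],
    [0,0,-0.1,0],
    [0,0,-0.15,0],
    [0,0,-0.2,0],
    [0,0,-0.25,0],
    [0,0,-0.3,0],
    [0,0,-0.34,0],
    [0,0,-0.36,0],
    [0,0,-0.36,0],
    [0,0,-0.36,0]
  ]
}}

```text
clock: 12.7
position: [0.5116, -0.1849, 0.1963]
orientation: [-0.0, -0.193, 0.981, 0.0]
wrist_force: [-0.8, 0.9, 0.3]
opening: 0.0735
grip_force: 0.0
```

```bash
python3 - <<'E'
from h import *
tool()
a,_=eyes.capture('scene'); p,d=eyes.capture('wrist')
vv,uu=np.mgrid[0:384,0:512]; uv=np.c_[uu.ravel(),vv.ravel()]; P=cloud('wrist',d,uv)
m=(abs(P[:,2]-.049)<.008)&(np.hypot(P[:,0]-.512,P[:,1]+.185)<.05); print(m.sum(),P[m].mean(0),P[m].std(0))
x=cv2.resize(a[150:270,180:400],None,fx=2.3,fy=2.3); y=cv2.resize(p,(x.shape[1]//2*1,288)); y=cv2.copyMakeBorder(y,0,0,0,x.shape[1]-y.shape[1],0)
cv2.imwrite('pics/end.png',np.vstack([x,y]))
E
```

```text
t 12.7 pos [ 0.5116 -0.1849  0.1963] y-axis deg 112.3 q [ 0.24  0.33  0.02  1.81 -0.01  1.    2.21] F [-0.8  0.9  0.3] M [ 0.05 -0.   -0.01] open 0.07349111425576735 g 0.0
1390 [ 0.51062259 -0.18502137  0.04863078] [0.01213368 0.01194207 0.00110935]
```

View pics/end.png

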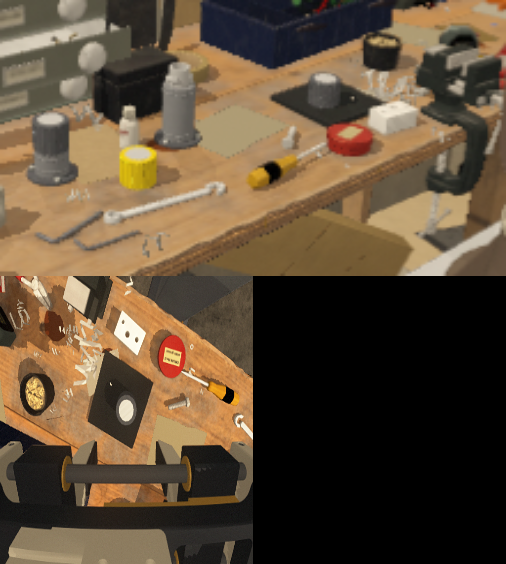

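The picture shows the cap upright on the pad at (322,90), the tall pot open at (180,105), and the short pot still closed at (50,145). I'm handing in.

```bash
python3 -c "
from workcell import order
print(order.hand_in())"
```

```text
the job is handed in; nothing more can be done
None
```

The tall pot's cap was turned 82.7° counter-clockwise, lifted straight off and set down upright on the black pad; the short pot was left closed, and the job was handed in at about 12.8 s (no verdict was returned).

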